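Sift the planter's clay pebbles

ROBOT

A 6-joint arm with a two-finger parallel gripper is mounted at the origin on the work surface. World frame = base frame: x ahead of the robot, y to its left, z up, the work surface at z = 0. Lengths are in m, angles in rad, forces in N, time in s.
With the tool pointing down it reaches from about 0.225 to 0.875 m from the base axis. Payload 3.4 kg.
Tool frame: the origin (TCP) lies at the very end of the fingers, on their centre line; the grasp point (between the pads) lies 19 mm behind it (grasp_offset is the distance from the TCP to the grasp point, in m); y points along the fingers, z is the direction in which the jaws open and shut, and the axes are right-handed (so a half turn about y gives the same grasp; the last joint's range is limited). The gripper opens to 85 mm and grips with 20 to 120 N. Pads are 22 mm wide; open, the fingers measure 114 mm over their backs; the gripper's body (76 mm by 85 mm) begins 54 mm behind the grasp point. The pads swing forward as they close: fully open they stand 13 mm farther back than shut.
Start: joints at [-0.121, 0.276, 1.505, -0, 1.361, -0.121], TCP at [0.575, -0, 0.205] pointing down, gripper open.
Joint ranges: [-2.89, 2.89], [-0.75, 2.08], [0.22, 2.7], [-1.18, 4.32], [0.11, 2.71], [-2.7, 2.7]. Speed limits (rad/s): [2.57, 2.57, 3.14, 3.14, 3.14, 3.14].

INTERFACE

Orientations are given as a unit quaternion [w, x, y, z].
In Python, from rig import get_state, get_image, sign_off, grasp_offset gives the robot as it stands.
- The arm moves only by the shell command python3 -m jog 'ROWS' [FORCE]. ROWS is JSON, one flat list of numbers, 7 for each row, row after row: the closure in counts, from 0 (fully open) to 255 (shut), then the shift along the tool's x, y, z in cm, then the turn, a rotation vector about the tool's x, y, z in units of 8 degrees (1.0 is 8 degrees). In form: [jaw, tx, ty, tz, rx, ry, rz, jaw, tx, ty, tz, rx, ry, rz, ...]. A call has 1 to 12 rows; each row is the pose to reach, as a shift and turn from the pose commanded when the call began, along the tool's axes at that moment; what a row does not reach only later rows make up. A row lasts 1/8 s, in which the tool goes at most 62.5 mm and 10.7 degrees, less where a joint would pass 70% of its speed; a pose out of reach is approached as far as the arm can. A call with a gripper value outside its range is refused whole. The fingers move at their own pace and stop on an object; FORCE is the grip in N (left out, the last holds). Time passes only in rows, so rows that repeat a pose let the fingers close. It gives the time, the measured TCP pose, the force and the opening at its end, in the units of the state.
- get_state(): the state, without advancing time (a new reading comes with each control period).
- get_image(name): name is "scene" or "side" or "wrist"; returns a dict with "color" (400x640x3 uint8, blue, green, red), "mtx" (3x3 intrinsics, pixels), "R" (3x3) and "t" (3): a world point X has camera coordinates R X + t; the wrist camera has in their place "tool_from_camera" (4x4, takes a point from camera to tool coordinates, whose origin is the TCP and whose axes are the tool frame's). Camera axes: x right, y down, z forward; pixel columns grow to the right and rows downward; lengths in m; the calibration is good to about 2 mm. A picture is of the moment at which its call begins: read the wrist's pose just before it. There is no depth.
- sign_off(): hands the job in, once; it reports no verdict.
The state is a dict: "clock": time; "qpos": joint angles; "qd": joint speeds; "effort": joint torques, N m; "position": TCP position; "ee_rot": TCP orientation; "contact_force": force on the tool from outside, world axes, zero at the start; "moment": the same for the moment, N m; "width": finger opening in m.
Only numpy, scipy, OpenCV 4.12 (cv2) and the standard library are available. Lean on these libraries where they do the work, as an engineer would, in place of code of your own. Each camera call takes 0.05 s, during which the arm holds its last target.

TASK

The clay pebbles for the office planter need sorting: slide the sifter's riddle back and forth by its handle until all the small pebbles have dropped through its bars into the catch tray below, with the riddle flat and the large pebbles still on it. Then raise the handle to tip all the large pebbles off the far end into the white planter, lower the riddle flat again and let go.

Things in the scene. Friction and masses are not known exactly. Their poses are not given: they have to be found in the camera images.
- sifter: Fixed pebble sifter stand. Origin on the desk, centre line, under the riddle's hinge at mid stroke; +x level, from the handle towards the planter; z up. Open steel catch tray from x -165 to 18 mm, 192 wide, floor 4, walls 40 high; white open planter from x 21 to 165, 196 wide, floor 5, side walls 60, far wall 75 high. Rails 210 mm apart carry the riddle.
- carriage (a joint): Slide of the riddle (m) along the stand's x: 0 at the start (mid stroke), +0.03 stop on the planter side, -0.03 stop on the robot side; free, under 5 N. Pebbles roll: going to the + stop and then to the - stop rolls the small ones off the blank plate on to the bars, where they drop through. Tip at +0.03, so that the chute reaches well over the planter.
- riddle (a joint): Tip angle of the riddle (rad), 0 flat to 1.2; raising the handle tips it towards the planter about a level hinge along the stand's y, 100 mm up, 195 mm beyond the handle. Large pebbles sit between the bars and roll out only beyond about 45 degrees; 60 is plenty. It weighs 0.45 kg and falls back by its own weight.
- riddle_floor (a point): Point on the riddle's hinge line, centre, at floor height; axes as the stand's when flat. The riddle is a wood-sided sieve, walls 32 mm above its floor, 188 wide. Floor from the handle end, x from here: end wall -128 mm, blank plate to -90, round steel bars along x with 26 mm gaps to -12, plain chute to +60, open at its far end.
- handle (a point): Middle of the riddle's handle: wooden round bar, 14 mm thick, along the stand's y, 74 mm free between its two arms, 120 mm above the desk when flat, 20 above the riddle's floor; 60 mm free to the end wall. Axes tip with the riddle. The bar can turn in the grip, so the hand may stay upright. The pen tray beside has a similar handle but a closed floor: not that one.
- small0_center (a point): Centre of a small round terracotta clay pebble, 22 mm in diameter, 11 g; it starts on the blank plate at the handle end of the riddle.
- small1_center (a point): Centre of a small round terracotta clay pebble, 22 mm in diameter, 11 g; it starts on the blank plate at the handle end of the riddle.
- small2_center (a point): Centre of a small round terracotta clay pebble, 22 mm in diameter, 11 g; it starts on the blank plate at the handle end of the riddle.
- large0_center (a point): Centre of a large round terracotta clay pebble, 40 mm in diameter, 67 g; it starts on the bars of the riddle.
- large1_center (a point): Centre of a large round terracotta clay pebble, 40 mm in diameter, 67 g; it starts on the bars of the riddle.
- large2_center (a point): Centre of a large round terracotta clay pebble, 40 mm in diameter, 67 g; it starts on the bars of the riddle.
Things that resemble listed ones, but are neither listed nor needed, are in the scene too. Leave any green or yellow look-alike of the part that bears large2_center alone.

How it is judged:
On the way:
1. all three small pebbles are in the catch tray while the riddle is flat and the large ones are still on it (x of small0_center in the frame of sifter between -0.165 and 0.018 m and y of small0_center in the frame of sifter between -0.096 and 0.096 m and height (world z) of each of small0_center, small1_center, small2_center below 0.045 m and x of small1_center in the frame of sifter between -0.165 and 0.018 m and y of small1_center in the frame of sifter between -0.096 and 0.096 m and x of small2_center in the frame of sifter between -0.165 and 0.018 m and y of small2_center in the frame of sifter between -0.096 and 0.096 m and height (world z) of each of large0_center, large1_center, large2_center above 0.095 m and angle between handle's own z axis and vertical below 0.2 rad), for 0.2 s.
At the end, for the whole second after the job is handed in: The three small pebbles lie in the catch tray (centre within its walls, below 45 mm), the three large ones in the planter (centre within its walls, below 70 mm), and the riddle is back down, within 7 degrees of flat (x of small0_center in the frame of sifter between -0.165 and 0.018 m and y of small0_center in the frame of sifter between -0.096 and 0.096 m and height (world z) of each of small0_center, small1_center, small2_center below 0.045 m and x of small1_center in the frame of sifter between -0.165 and 0.018 m and y of small1_center in the frame of sifter between -0.096 and 0.096 m and x of small2_center in the frame of sifter between -0.165 and 0.018 m and y of small2_center in the frame of sifter between -0.096 and 0.096 m and x of large0_center in the frame of sifter between 0.018 and 0.168 m and y of large0_center in the frame of sifter between -0.1 and 0.1 m and height (world z) of each of large0_center, large1_center, large2_center below 0.07 m and x of large1_center in the frame of sifter between 0.018 and 0.168 m and y of large1_center in the frame of sifter between -0.1 and 0.1 m and x of large2_center in the frame of sifter between 0.018 and 0.168 m and y of large2_center in the frame of sifter between -0.1 and 0.1 m and angle between handle's own z axis and vertical below 0.12 rad); the robot touches nothing.
It fails at once if the riddle is tipped more than 20 degrees while a small pebble is still on it (angle between handle's own z axis and vertical above 0.35 rad and height (world z) of any of small0_center, small1_center, small2_center above 0.095 m).
It also fails if it takes over 48 s, if anything falls off the work surface, if the arm or the gripper's body presses on something with over 40 N, if the wrist force passes 120 N, or if a joint passes its speed limit or range.

## Working session

There is one attempt and no reset: what is moved stays moved. The work goes in short steps, Python scripts to look and compute and a shell command to move; the robot and the scene stay as the last step left them, time stands still between calls to the robot, and variables do not carry over. Pictures are saved under pics/ and viewed, and the job is handed in when it is done.

```bash
mkdir -p pics; ls; python3 - <<'E'
from rig import get_state,get_image,grasp_offset
import cv2,json
s=get_state(); print({k:(v if not hasattr(v,'tolist') else v.tolist()) for k,v in s.items()}, grasp_offset)
for n in ("scene","side","wrist"):
    im=get_image(n); cv2.imwrite(f"pics/{n}0.png",im["color"])
    print(n,{k:v for k,v in im.items() if k!="color"})
E
```

```text
pics
{'clock': 0.0, 'qpos': [-0.12098056077183675, 0.27661813864739054, 1.5061453971108785, -8.276640428523467e-06, 1.3606842342174883, -0.12100043214361023], 'qd': [-0.00026797508665476187, 0.00015688345633047717, -0.0014996175885670531, -0.00018643140933699697, -0.0010047967100477256, -0.0007912278755426028], 'effort': [0.000620495920884423, -41.67680740356445, -24.580857753753662, -0.00015205676845653215, 0.011134693049825728, 1.6986051605272223e-05], 'position': [0.5744235375146561, 7.26824017792254e-05, 0.20382166607403235], 'ee_rot': [0.49959852094154544, -0.5004118513727005, 0.5005089839895797, -0.4994797831989651], 'contact_force': [0.8373060298948853, -0.2100545910024066, 0.34404132230826345], 'moment': [-0.03550285096471896, 0.0008847910459281262, -0.006750704707216172], 'width': 0.0852073382318177} 0.0187
scene {'mtx': array([[385.05467886,   0.        , 322.11793454],
       [  0.        , 385.05467886, 202.95231397],
       [  0.        ,   0.        ,   1.        ]]), 'R': array([[-0.48524127,  0.87435874,  0.0061399 ],
       [ 0.71733846,  0.40209553, -0.56898569],
  
[... 300 characters left out ...]
503525, -0.01573998],
       [-0.29600212,  0.58886845, -0.75207493],
       [ 0.35901013, -0.66104173, -0.65888964]]), 't': array([0.51666455, 0.23249454, 0.74700786])}
wrist {'mtx': array([[289.21312089,   0.        , 318.00425705],
       [  0.        , 289.21312089, 199.91674945],
       [  0.        ,   0.        ,   1.        ]]), 'tool_from_camera': array([[ 1.86617745e-04,  9.45024526e-01,  3.26999405e-01,
        -8.54129273e-02],
       [ 4.14731152e-04, -3.26999456e-01,  9.45024436e-01,
        -1.68357229e-01],
       [ 9.99999897e-01, -4.07414897e-05, -4.52955011e-04,
        -3.21498452e-04],
       [ 0.00000000e+00,  0.00000000e+00,  0.00000000e+00,
         1.00000000e+00]])}
```

View pics/scene0.png

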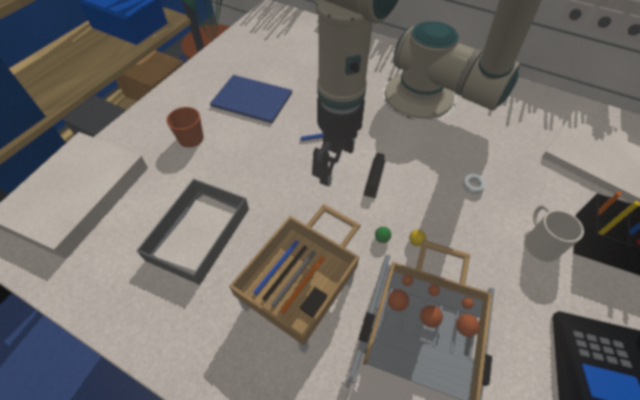

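View pics/side0.png

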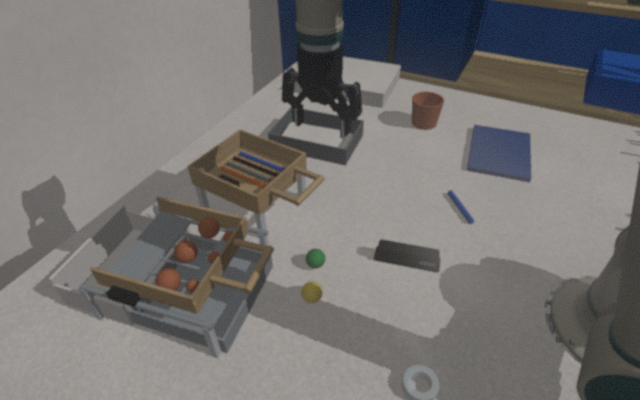

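View pics/wrist0.png

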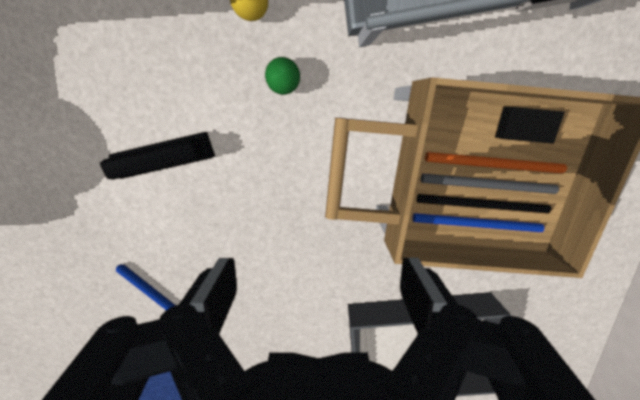

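The sifter with terracotta pebbles and a barred floor is at scene (430,320), handle about (445,247); in side it is at (185,265), handle about (248,268). The tray with pens at scene (297,276) / side (250,170) has a closed floor, so it is the decoy. The green (383,234) and yellow (417,237) balls are to be left alone. I'll confirm in enlarged crops.

```bash
python3 - <<'E'
import cv2,numpy as np
a=cv2.imread("pics/scene0.png")[220:400,350:510]; b=cv2.imread("pics/side0.png")[180:360,50:290]
cv2.imwrite("pics/ca.png",cv2.resize(a,None,fx=3.3,fy=3.3,interpolation=cv2.INTER_CUBIC))
cv2.imwrite("pics/cb.png",cv2.resize(b,None,fx=3.3,fy=3.3,interpolation=cv2.INTER_CUBIC))
E
```

```text
(no output)
```

View pics/ca.png

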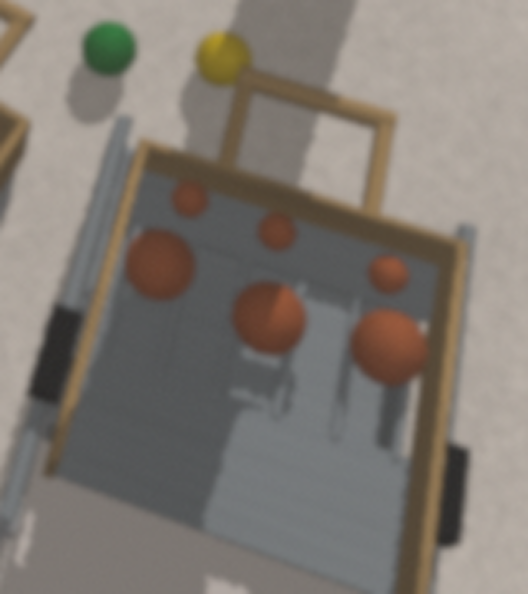

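View pics/cb.png

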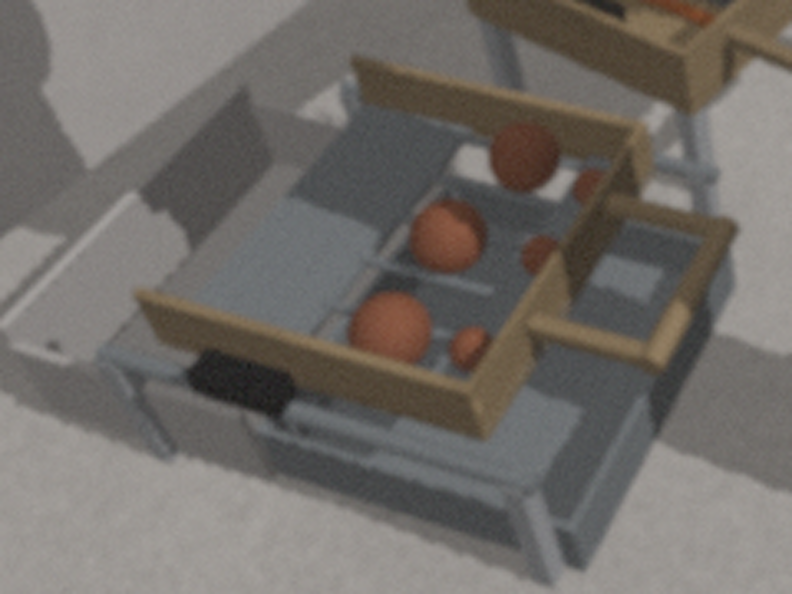

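The crops confirm it: the sifter with pebbles on a blank plate and bars. Its handle ends are at scene crop (244,78),(388,118) and side crop (732,230),(657,358). Triangulating.

```bash
cat > h.py <<'E'
import numpy as np,cv2
from rig import get_state,get_image
from scipy.spatial.transform import Rotation as Ro
def P(im): return im["mtx"]@np.c_[im["R"],im["t"]]
def tri(P1,p1,P2,p2):
    X=cv2.triangulatePoints(P1,P2,np.array(p1,float).reshape(2,1),np.array(p2,float).reshape(2,1))[:,0]; return X[:3]/X[3]
def tool():
    s=get_state(); q=np.array(s["ee_rot"]); return np.array(s["position"]),Ro.from_quat(q[[1,2,3,0]]).as_matrix(),s
def pix(P,X): x=P@np.r_[X,1]; return x[:2]/x[2]
def wristP(im,p,R):
    T=np.eye(4);T[:3,:3]=R;T[:3,3]=p
    W=np.linalg.inv(T@im["tool_from_camera"]); return im["mtx"]@W[:3]
E
python3 - <<'E'
from h import *
a=get_image("scene");b=get_image("side");Pa,Pb=P(a),P(b)
fa=lambda u,v:(350+u/3.3,220+v/3.3); fb=lambda u,v:(50+u/3.3,180+v/3.3)
prs={"hL":((244,78),(732,230)),"hR":((388,118),(657,358)),"endL":((146,150),(638,135)),"endR":((458,245),(478,425)),
 "s0":((190,198),(590,187)),"s1":((278,231),(541,254)),"s2":((389,274),(470,349)),"l0":((160,264),(524,156)),"l1":((270,317),(448,236)),"l2":((390,347),(390,332))}
X={}
for k,(p,q) in prs.items():
    x=tri(Pa,fa(*p),Pb,fb(*q));X[k]=x
    print(k,x.round(4),np.round(pix(Pa,x)-fa(*p),1),np.round(pix(Pb,x)-fb(*q),1))
d=X["hR"]-X["hL"];print(np.linalg.norm(d),np.degrees(np.arctan2(d[1],d[0])),(X["hL"]+X["hR"])/2)
d=X["endR"]-X["endL"];print(np.linalg.norm(d),np.degrees(np.arctan2(d[1],d[0])),(X["endL"]+X["endR"])/2)
p,R,s=tool();print(p,R.round(3))
E
```

```text
hL [0.5682 0.2007 0.117 ] [-0.5 -0.9] [-0.8  0.6]
hR [0.5546 0.2868 0.1202] [-0.2 -0.4] [-0.4  0.3]
endL [0.6476 0.1689 0.1244] [-0.1 -0.1] [-0.1  0.1]
endR [0.6105 0.3493 0.1119] [0.7 1. ] [ 1.1 -0.6]
s0 [0.6569 0.2032 0.111 ] [0.1 0.1] [ 0.1 -0.1]
s1 [0.6508 0.2544 0.1114] [-0.1 -0.2] [-0.2  0.1]
s2 [0.6444 0.3181 0.1106] [-0.1 -0.1] [-0.1  0. ]
l0 [0.7029 0.2027 0.113 ] [-0.1 -0.2] [-0.2  0.1]
l1 [0.7014 0.2675 0.1128] [-0.1 -0.1] [-0.1  0.1]
l2 [0.6851 0.3298 0.113 ] [-0.3 -0.4] [-0.4  0.2]
0.08720213152053266 98.97261257702871 [0.56143878 0.2437808  0.11862088]
0.18454874248737238 101.6031547256802 [0.62906311 0.25907048 0.11813724]
[5.74739165e-01 3.59667020e-05 2.04279994e-01] [[-0.    -0.001  1.   ]
 [-1.     0.    -0.   ]
 [-0.    -1.    -0.001]]
```

```bash
python3 -m jog '[110,-6,0,0,0,-0.4,0, 110,-12,0,-0.5,0,-0.8,0, 110,-18,0,-1,0,-1.25,0, 110,-24.4,0,-1.35,0,-1.25,0, 110,-24.4,0,-1.35,0,-1.25,0, 110,-24.4,0,-1.35,0,-1.25,0]' 30; python3 - <<'E'
from h import *
p,R,s=tool(); im=get_image("wrist"); cv2.imwrite("pics/w1.png",im["color"]); np.savez("w1.npz",P=wristP(im,p,R)); print(p,R.round(3),s["width"],s["contact_force"])
print(pix(wristP(im,p,R),np.array([0.561,.244,.119])))
E
```

```text
clock: 1.0
position: [0.5613, 0.2439, 0.2044]
ee_rot: [-0.542, 0.542, -0.454, 0.454]
contact_force: [0.7, -0.3, 0.3]
width: 0.0487
[0.56127165 0.24389517 0.20441515] [[ 0.175 -0.     0.985]
 [-0.985 -0.001  0.175]
 [ 0.001 -1.    -0.001]] 0.04870648005197833 [ 0.69471326 -0.26971363  0.31920731]
[318.06960118 197.29276194]
```

View pics/w1.png

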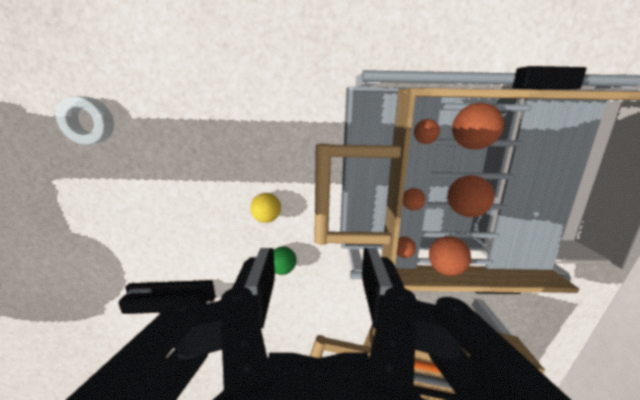

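Wrist view: bar from (322,147) to (321,243), 3 px (2 mm) ahead of the prediction and square to the jaws. Yellow ball is on the desk, well below the fingers. Descending and closing.

```bash
python3 -m jog '[120,0,4,0.2,0,0,0, 120,0,8,0.2,0,0,0, 120,0,10.4,0.2,0,0,0, 120,0,10.4,0.2,0,0,0, 200,0,10.4,0.2,0,0,0, 255,0,10.4,0.2,0,0,0, 255,0,10.4,0.2,0,0,0, 255,0,10.4,0.2,0,0,0, 255,0,10.4,0.2,0,0,0]' 30; python3 - <<'E'
from h import *
p,R,s=tool(); im=get_image("side"); cv2.imwrite("pics/s1.png",cv2.resize(im["color"][150:350,50:350],None,fx=2.6,fy=2.6)); print(p,s["width"],s["contact_force"],s["clock"])
E
```

```text
clock: 2.17
position: [0.5635, 0.2444, 0.1009]
ee_rot: [0.542, -0.542, 0.454, -0.455]
contact_force: [0.4, 0.0, 0.1]
width: 0.0001
[0.56353965 0.24443506 0.10094795] 0.00012025434907730781 [0.37813467 0.00227492 0.05219914] 2.175
```

View pics/s1.png

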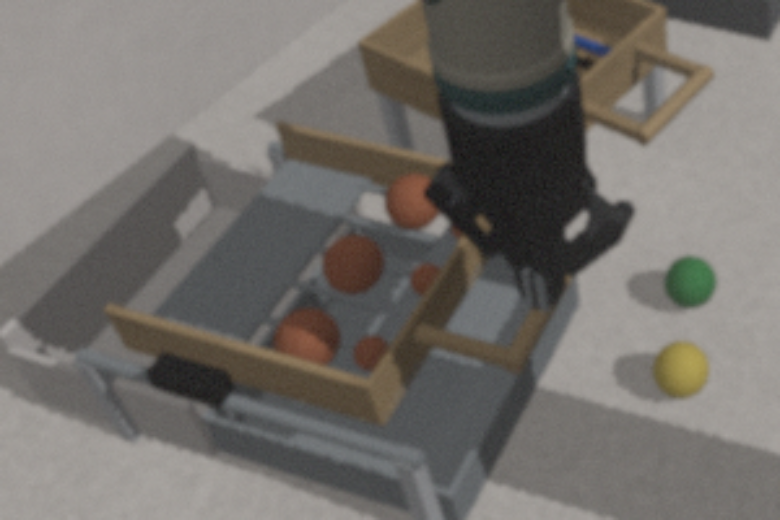

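Shut on nothing (opening 0): the fingers appear at (535,285), on the planter side of the bar or above it. Looking from the wrist and scene.

```bash
python3 - <<'E'
from h import *
p,R,s=tool(); im=get_image("wrist"); cv2.imwrite("pics/w2.png",im["color"]); np.savez("w2.npz",P=wristP(im,p,R))
im=get_image("scene"); cv2.imwrite("pics/c2.png",cv2.resize(im["color"][200:400,330:530],None,fx=3,fy=3))
b=get_image("side"); print(pix(P(b),p),(pix(P(b),p)-[50,150])*2.6)
E
```

```text
[260.20442198 275.27893032] [546.53149715 325.72521883]
```

View pics/w2.png

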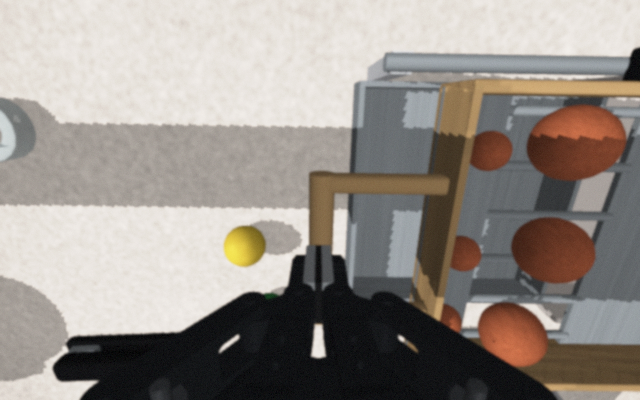

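View pics/c2.png

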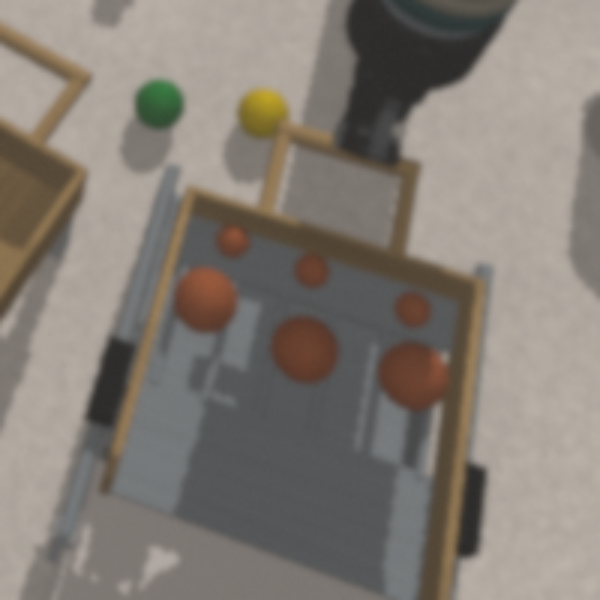

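```bash
python3 - <<'E'
from h import *
im=get_image("side"); a=cv2.resize(im["color"][220:310,200:310],None,fx=7,fy=6.5,interpolation=cv2.INTER_CUBIC); cv2.imwrite("pics/s3.png",a)
p,R,s=tool();im=get_image("wrist");Pw=wristP(im,p,R)
print(p,pix(Pw,p),pix(Pw,p-R[:,1]*.0187), s["width"])
# triangulate bar end with wrist: two views w1, w2, (tip corner)
P1=np.load("w1.npz")["P"];P2=Pw
print(tri(P1,(321.5,150),P2,(321,178)))
print(tri(P1,(400,152),P2,(447,184)))
E
```

```text
[0.56348294 0.24436381 0.10065309] [318.3737868 239.6811036] [318.40330271 254.26978142] 4.64547886369895e-06
[0.55764722 0.28409874 0.09687363]
[0.62508292 0.29784842 0.11726824]
```

View pics/s3.png

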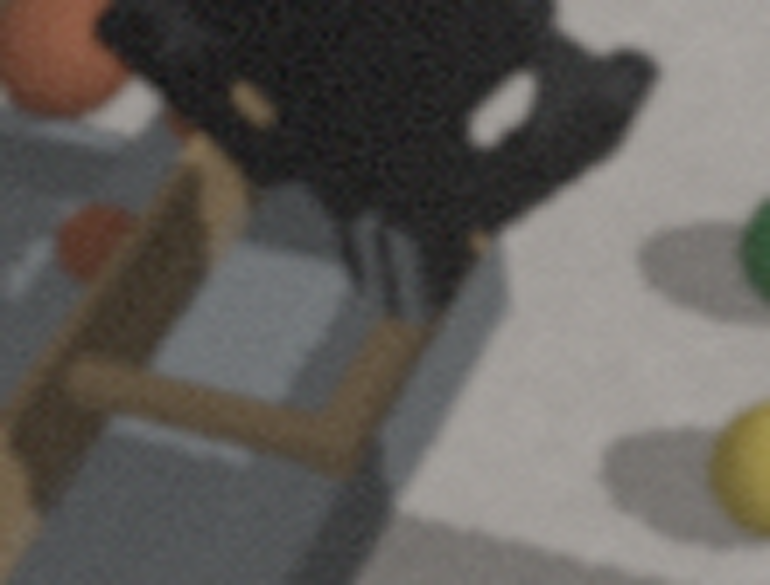

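```bash
python3 - <<'E'
from h import *
a=cv2.imread("pics/w2.png")[160:370,220:420]; cv2.imwrite("pics/w2z.png",cv2.resize(a,None,fx=2.8,fy=2.8,interpolation=cv2.INTER_CUBIC))
a=cv2.imread("pics/w1.png")[220:370,220:420]; cv2.imwrite("pics/w1z.png",cv2.resize(a,None,fx=2.8,fy=2.8,interpolation=cv2.INTER_CUBIC))
E
```

```text
(no output)
```

View pics/w2z.png

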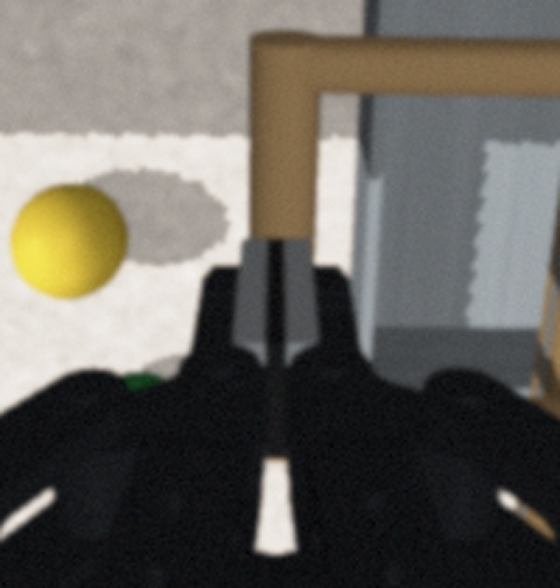

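View pics/w1z.png

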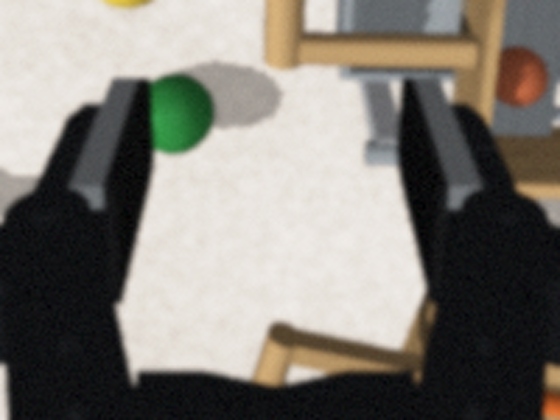

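```bash
python3 - <<'E'
from h import *
im=get_image("wrist");T=im["tool_from_camera"];K=im["mtx"]
def ray(u,v,X):
    d=T[:3,:3]@np.linalg.inv(K)@[u,v,1]; o=T[:3,3]; return o+d*(X-o[0])/d[0]
print("shut tip",ray(220+275/2.8,160+240/2.8,-.011), ray(220+275/2.8,160+240/2.8,0))
print("open tips",ray(220+135/2.8,220+80/2.8,-.011),ray(220+430/2.8,220+80/2.8,-.011))
print("bar left/right edges, at y for bar",)
p,R,s=tool()
# bar height from width: bar edges u at v=160+150/2.8
du=(316-251)/2.8
print("bar depth from 14mm:",K[0,0]*.014/du)
cam=p+R@T[:3,3]; d=R@(T[:3,:3]@np.linalg.inv(K)@[220+284/2.8,160+150/2.8,1]); print("bar pt",cam+d*K[0,0]*.014/du, d)
E
```

```text
shut tip [-0.011      -0.02880428 -0.00011534] [ 0.         -0.00818707 -0.00010648]
open tips [-0.011      -0.03197881 -0.02660851] [-0.011      -0.0319822   0.02920956]
bar left/right edges, at y for bar
bar depth from 14mm: 0.17441775905926032
bar pt [0.56171916 0.26502525 0.10690966] [ 0.07591748 -0.36393741 -0.92959958]
```

The wrist picture shows pad tips at (318,246). With the pads' known spacing, that puts them about 29 mm short of the nominal TCP, just above the bar, which fits the zero contact force. I'll open, go lower and look.

```bash
python3 -m jog '[120,0,0,0,0,0,0, 120,0,0,0,0,0,0, 120,0,0,0,0,0,0, 120,0,1,0,0,0,0, 120,0,2,0,0,0,0, 120,0,2.3,0,0,0,0, 120,0,2.3,0,0,0,0]' 30; python3 - <<'E'
from h import *
p,R,s=tool(); im=get_image("wrist"); cv2.imwrite("pics/w4.png",im["color"])
print(p,s["width"],s["contact_force"])
im=get_image("side"); a=cv2.resize(im["color"][200:310,180:310],None,fx=6,fy=5,interpolation=cv2.INTER_CUBIC); cv2.imwrite("pics/s4.png",a)
E
```

```text
clock: 3.4
position: [0.5632, 0.2442, 0.0771]
ee_rot: [-0.541, 0.542, -0.455, 0.454]
contact_force: [0.2, 0.8, 0.0]
width: 0.0454
[0.56321433 0.24422614 0.07712507] 0.04538876517247862 [0.2002509  0.83906104 0.03600688]
```

View pics/w4.png

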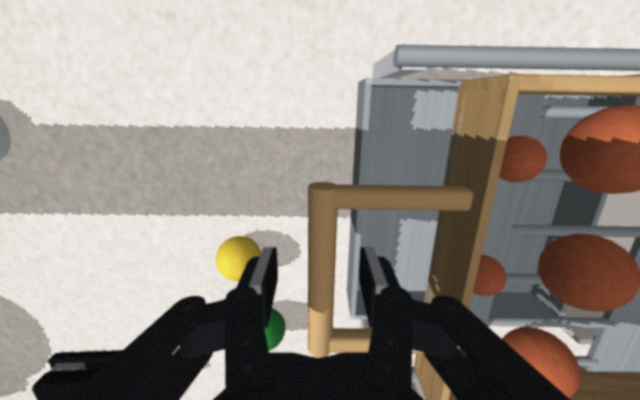

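View pics/s4.png

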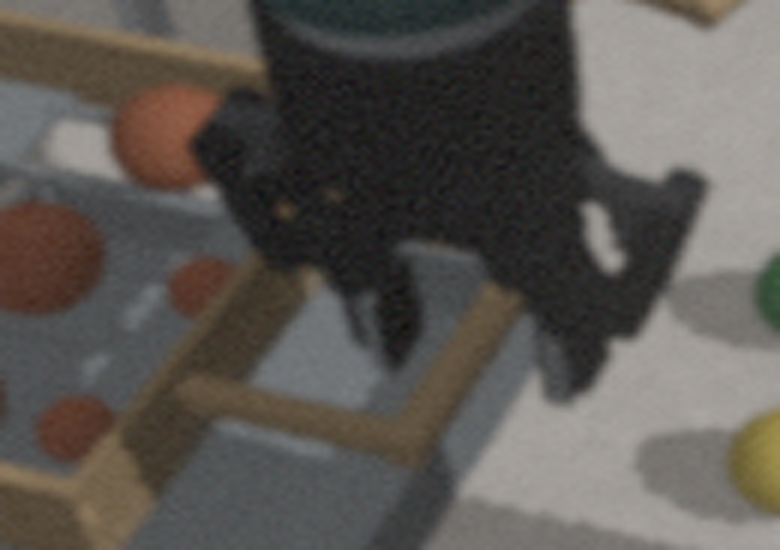

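The fingers now straddle the bar: wrist bar u=321 between tips at 265 and 372, and the side view shows the near tip below the bar. A little lower, then close.

```bash
python3 -m jog '[120,0,0.5,0.1,0,0,0, 190,0,0.5,0.1,0,0,0, 255,0,0.5,0.1,0,0,0, 255,0,0.5,0.1,0,0,0, 255,0,0.5,0.1,0,0,0, 255,0,0.5,0.1,0,0,0]' 40; python3 - <<'E'
from h import *
p,R,s=tool(); print(p,s["width"],s["contact_force"])
im=get_image("side"); a=cv2.resize(im["color"][200:310,180:310],None,fx=6,fy=5,interpolation=cv2.INTER_CUBIC); cv2.imwrite("pics/s5.png",a)
E
```

```text
clock: 4.25
position: [0.5645, 0.2445, 0.0728]
ee_rot: [0.542, -0.542, 0.455, -0.455]
contact_force: [0.9, 0.5, 0.1]
width: 0.0127
[0.56454682 0.244483   0.07277168] 0.012693356535545377 [0.87336853 0.53259993 0.07644582]
```

View pics/s5.png

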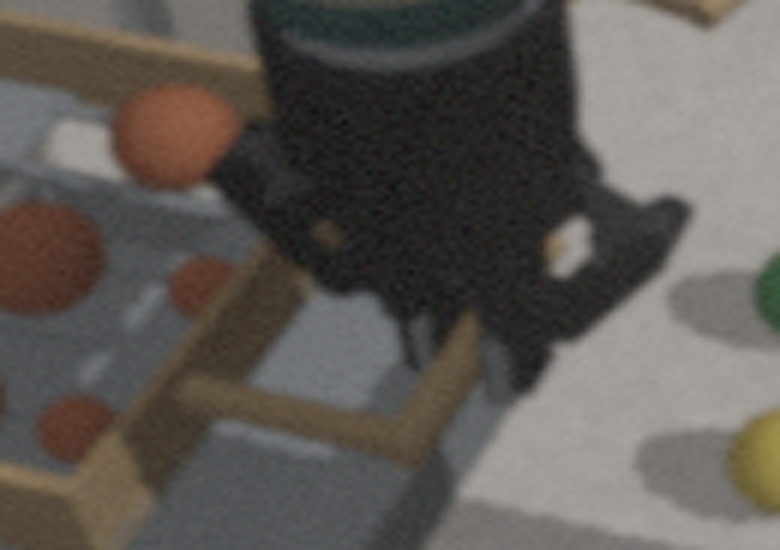

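Gripped (opening 12.7 mm, bar between the pads). Sliding to +, then quickly to -.

```bash
python3 -m jog '[255,0,0,0.8,0,0,0, 255,0,0,1.6,0,0,0, 255,0,0,2.3,0,0,0, 255,0,0,2.8,0,0,0, 255,0,0,2.9,0,0,0, 255,0,0,2.9,0,0,0, 255,0,0,0,0,0,0, 255,0,0,-2.9,0,0,0, 255,0,0,-2.9,0,0,0, 255,0,0,-2.9,0,0,0, 255,0,0,-2.9,0,0,0]'; python3 - <<'E'
from h import *
p,R,s=tool(); print(p,s["width"],s["contact_force"])
im=get_image("scene"); cv2.imwrite("pics/c6.png",cv2.resize(im["color"][200:400,330:530],None,fx=3,fy=3))
im=get_image("side"); cv2.imwrite("pics/s6.png",cv2.resize(im["color"][150:350,50:350],None,fx=2.6,fy=2.6))
E
```

```text
clock: 5.68
position: [0.5358, 0.2399, 0.0728]
ee_rot: [-0.542, 0.542, -0.455, 0.454]
contact_force: [-0.7, -0.8, 3.1]
width: 0.0126
[0.53576823 0.23986597 0.07279213] 0.012576041773464382 [-0.72936432 -0.78422546  3.11160374]
```

View pics/c6.png

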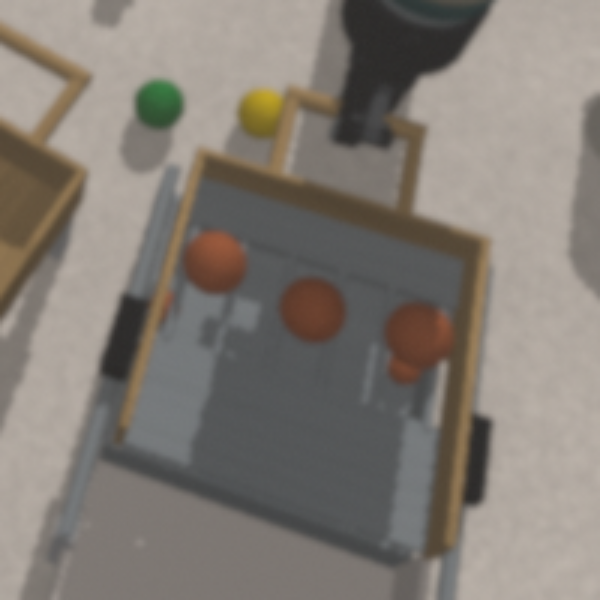

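View pics/s6.png

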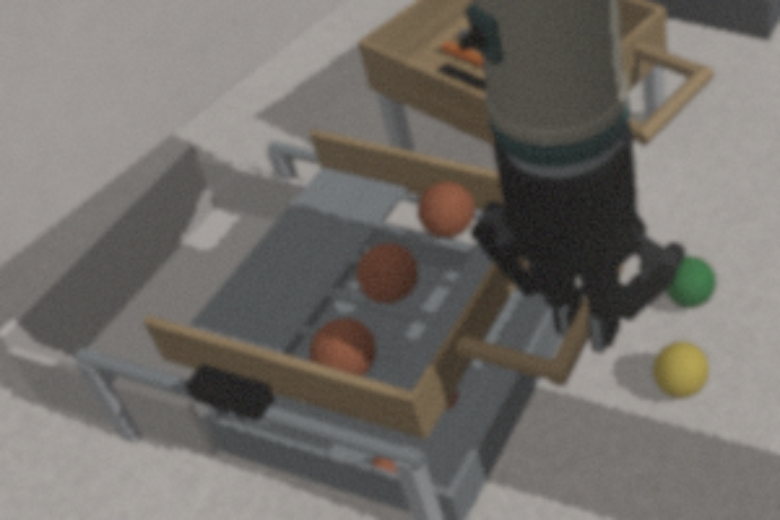

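```bash
python3 - <<'E'
from h import *
a=get_image("scene");b=get_image("side")
for n,im in(("a",a),("b",b)):
    cv2.imwrite(f"pics/z{n}.png",cv2.resize(im["color"][270:350,370:490] if n=="a" else im["color"][220:350,180:260],None,fx=6,fy=4.5 if n=="b" else 6,interpolation=cv2.INTER_CUBIC))
def cast(im,u,v,z):
    d=im["R"].T@np.linalg.inv(im["mtx"])@[u,v,1]; o=-im["R"].T@im["t"]; return o+d*(z-o[2])/d[2]
yaw=np.radians(10);ex=np.array([np.cos(yaw),np.sin(yaw),0]);ey=np.array([-ex[1],ex[0],0])
O=np.array([.562,.2441,0])+.195*ex
for nm,im,u,v in(("a",a,330+163/3,200+305/3),("a",a,330+405/3,200+368/3),("b",b,50+385/2.6,150+463/2.6),("b",b,50+452/2.6,150+398/2.6)):
    for z in(.015,.111):
        X=cast(im,u,v,z); print(nm,z,X.round(3),"stand",round((X-O)@ex,3),round((X-O)@ey,3))
E
```

```text
a 0.015 [0.679 0.179 0.015] stand -0.091 -0.085
a 0.111 [0.718 0.181 0.111] stand -0.052 -0.089
a 0.015 [0.639 0.342 0.015] stand -0.102 0.083
a 0.111 [0.683 0.324 0.111] stand -0.062 0.058
b 0.015 [0.642 0.337 0.015] stand -0.101 0.077
b 0.111 [0.586 0.374 0.111] stand -0.149 0.124
b 0.015 [0.633 0.275 0.015] stand -0.12 0.018
b 0.111 [0.578 0.322 0.111] stand -0.165 0.074
```

View pics/za.png

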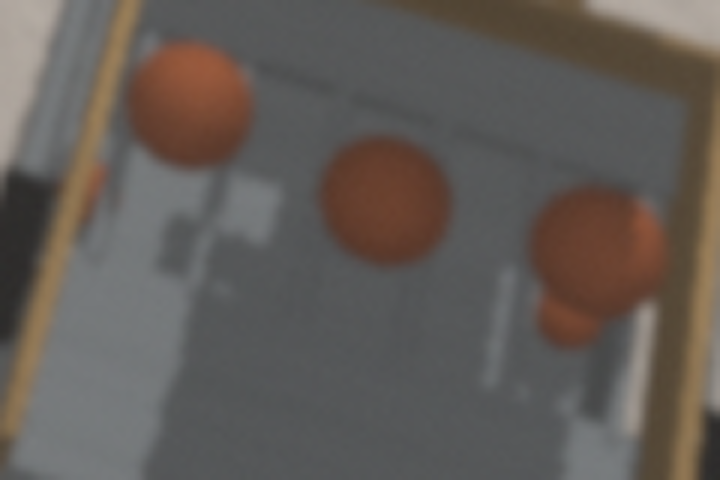

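View pics/zb.png

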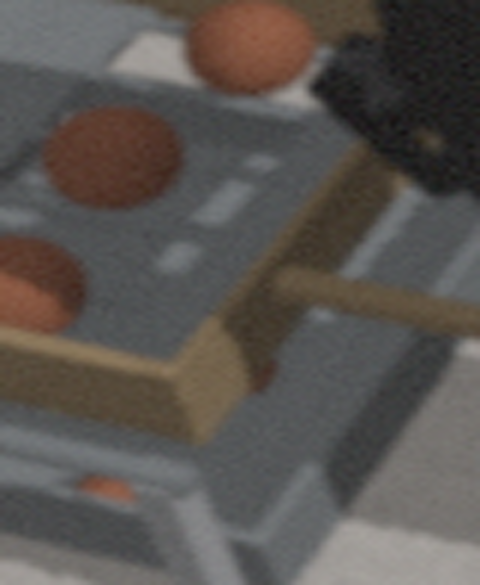

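Small pebbles: scene (405,368) with side (385,463), side (452,398), and scene (165,305) partly hidden by the wall; all fit tray height. The blank plate is empty. One more shake for certainty, ending at the + stop, then look again.

```bash
python3 -m jog '[255,0,0,2,0,0,0, 255,0,0,5,0,0,0, 255,0,0,5.8,0,0,0, 255,0,0,5.8,0,0,0, 255,0,0,3,0,0,0, 255,0,0,0,0,0,0, 255,0,0,0,0,0,0, 255,0,0,2,0,0,0, 255,0,0,4,0,0,0, 255,0,0,5.5,0,0,0, 255,0,0,6.0,0,0,0, 255,0,0,6.0,0,0,0]'; python3 - <<'E'
from h import *
p,R,s=tool(); print(p,s["width"],s["contact_force"])
im=get_image("scene"); cv2.imwrite("pics/c7.png",cv2.resize(im["color"][200:400,330:530],None,fx=3,fy=3))
im=get_image("side"); cv2.imwrite("pics/s7.png",cv2.resize(im["color"][150:350,50:350],None,fx=2.6,fy=2.6))
im=get_image("wrist"); cv2.imwrite("pics/w7.png",im["color"])
E
```

```text
clock: 7.38
position: [0.5943, 0.2493, 0.0727]
ee_rot: [-0.541, 0.542, -0.455, 0.454]
contact_force: [-0.8, -2.8, 3.9]
width: 0.0126
[0.59425474 0.24929875 0.07273921] 0.01257910296840849 [-0.790046   -2.75756831  3.88475864]
```

View pics/c7.png

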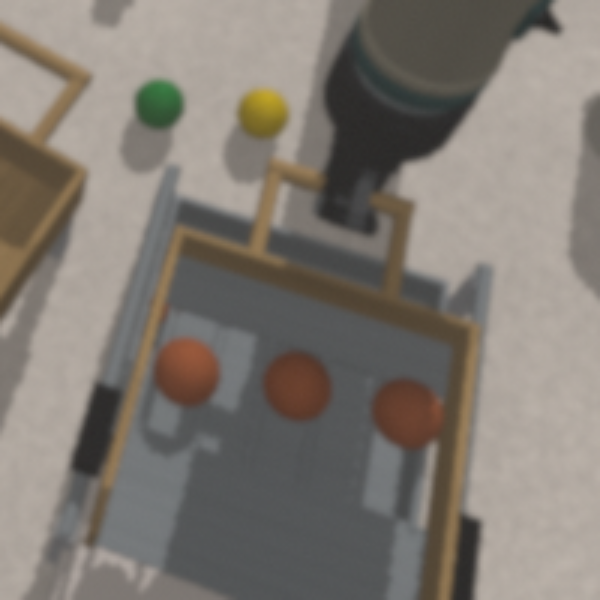

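View pics/s7.png

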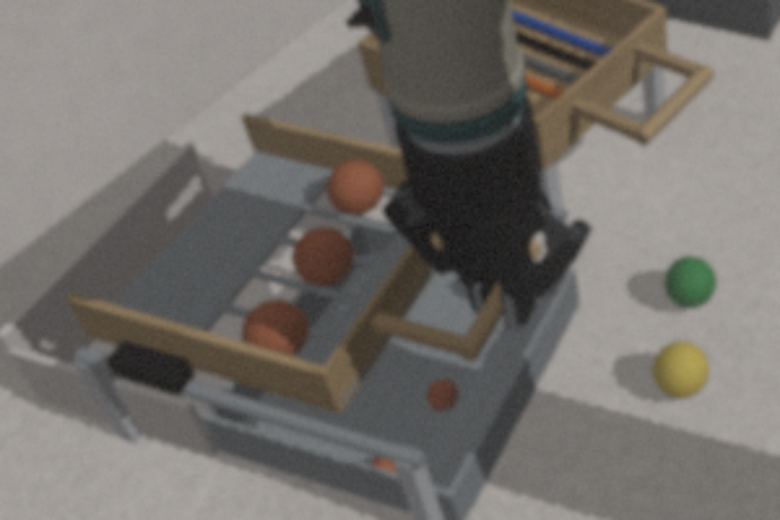

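View pics/w7.png

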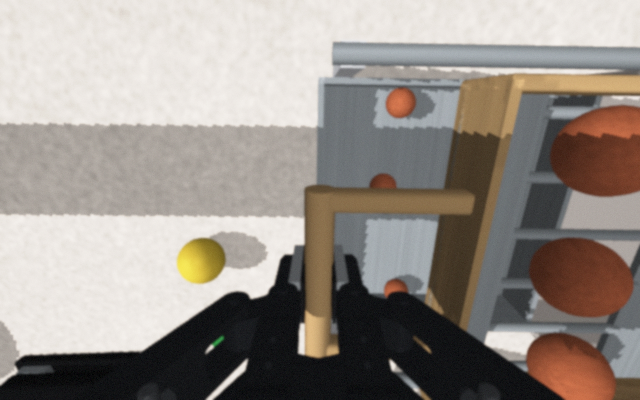

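Wrist view shows all three small pebbles in the open tray at (400,102), (383,185), (395,287), and the three large ones on the bars. Condition 1 holds with the riddle flat. Now tipping along the arc (hand upright, carriage near +30 mm).

```bash
python3 -m jog '[255,0,-1.6,0.2,0,0,0, 255,0,-3.3,0.5,0,0,0, 255,0,-4.9,1.1,0,0,0, 255,0,-6.5,1.8,0,0,0, 255,0,-8.0,2.6,0,0,0, 255,0,-9.5,3.5,0,0,0, 255,0,-9.5,3.5,0,0,0]'; python3 - <<'E'
from h import *
p,R,s=tool(); print(p,s["width"],s["contact_force"],s["moment"])
im=get_image("side"); cv2.imwrite("pics/s8.png",cv2.resize(im["color"][100:350,50:350],None,fx=2.4,fy=2.4))
E
```

```text
clock: 8.4
position: [0.6286, 0.2549, 0.1692]
ee_rot: [-0.541, 0.543, -0.455, 0.454]
contact_force: [-4.0, -4.1, -0.3]
width: 0.0125
[0.62856117 0.25486157 0.16918281] 0.0125480355055705 [-3.99833862 -4.11053594 -0.25970174] [-0.70004502  0.82875535 -0.0932156 ]
```

View pics/s8.png

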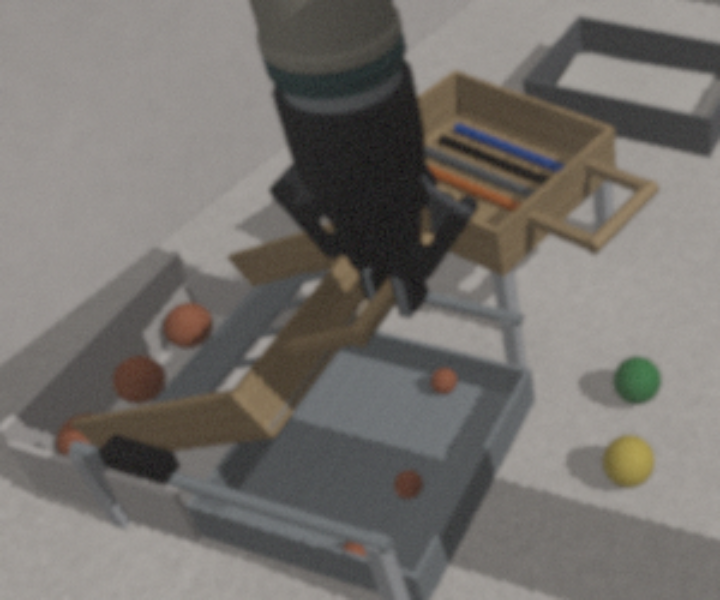

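Riddle at ~30°: the large pebbles have already rolled toward or into the planter at (190,325), (140,378), (75,435); the three small ones remain in the tray. Tipping on to be certain.

```bash
python3 -m jog '[255,0,-1.3,1.0,0,0,0, 255,0,-2.6,2.1,0,0,0, 255,0,-3.7,3.4,0,0,0, 255,0,-4.75,4.75,0,0,0, 255,0,-5.6,6.2,0,0,0, 255,0,-5.6,6.2,0,0,0, 255,0,-5.6,6.2,0,0,0, 255,0,-5.6,6.2,0,0,0]'; python3 - <<'E'
from h import *
p,R,s=tool(); print(p,s["width"],s["contact_force"],s["moment"])
im=get_image("side"); cv2.imwrite("pics/s9.png",cv2.resize(im["color"][100:350,50:350],None,fx=2.4,fy=2.4))
im=get_image("scene"); cv2.imwrite("pics/c9.png",cv2.resize(im["color"][200:400,330:530],None,fx=3,fy=3))
E
```

```text
clock: 9.45
position: [0.6884, 0.2646, 0.2273]
ee_rot: [-0.54, 0.543, -0.454, 0.455]
contact_force: [-7.8, -6.1, 10.6]
width: 0.0124
[0.68844744 0.26461849 0.22725993] 0.012359816655255016 [-7.79769267 -6.06344815 10.55439044] [-1.05965086  1.33260617 -0.21345706]
```

View pics/s9.png

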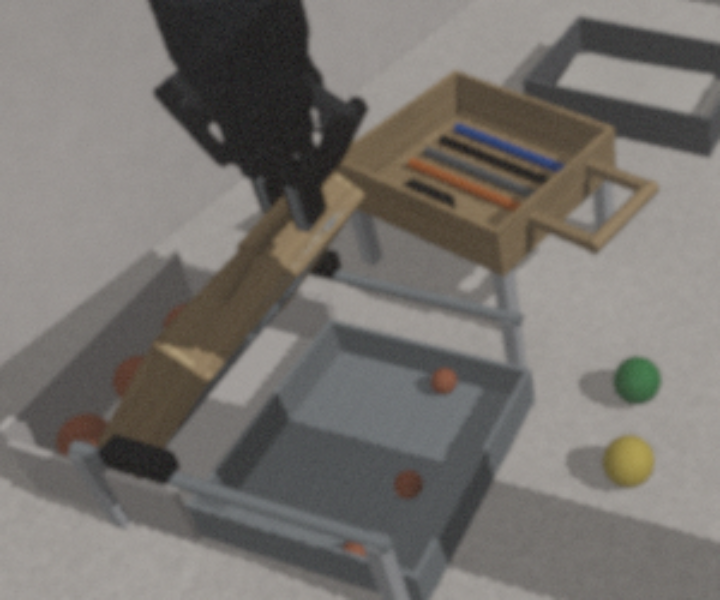

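View pics/c9.png

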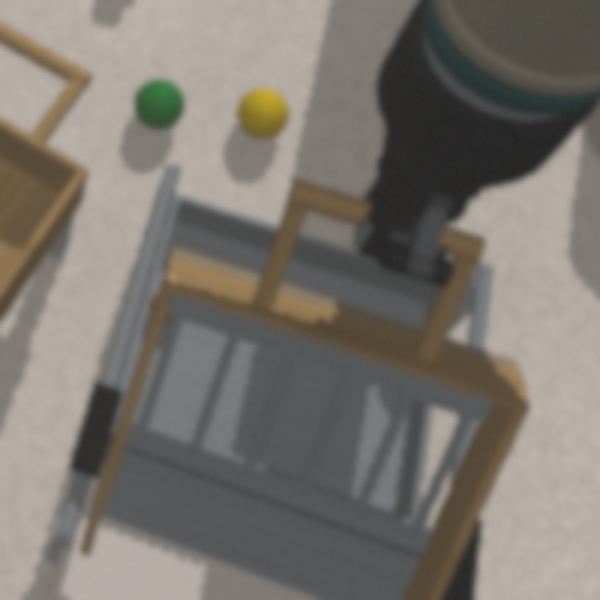

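The riddle is empty; the large pebbles are in the planter at side (180,318), (128,378), (82,435). Lowering by the same arc.

```bash
python3 -m jog '[255,0,0.85,-1.4,0,0,0, 255,0,1.9,-2.8,0,0,0, 255,0,3.0,-4.1,0,0,0, 255,0,4.3,-5.2,0,0,0, 255,0,5.6,-6.2,0,0,0, 255,0,7.1,-7.1,0,0,0, 255,0,8.6,-7.9,0,0,0, 255,0,10.2,-8.6,0,0,0, 255,0,11.8,-9.1,0,0,0, 255,0,13.5,-9.5,0,0,0, 255,0,14.9,-9.7,0,0,0, 255,0,15.0,-9.7,0,0,0]'; python3 - <<'E'
from h import *
p,R,s=tool(); print(p,s["width"],s["contact_force"],s["moment"])
im=get_image("side"); cv2.imwrite("pics/s10.png",cv2.resize(im["color"][100:350,50:350],None,fx=2.4,fy=2.4))
E
```

```text
clock: 11.05
position: [0.5944, 0.2496, 0.0732]
ee_rot: [-0.541, 0.542, -0.455, 0.454]
contact_force: [-3.2, -2.3, 0.9]
width: 0.0125
[0.59439171 0.24958221 0.07320826] 0.012497732922266469 [-3.21938738 -2.27049906  0.89021717] [-0.372788    0.20923587 -0.12247364]
```

View pics/s10.png

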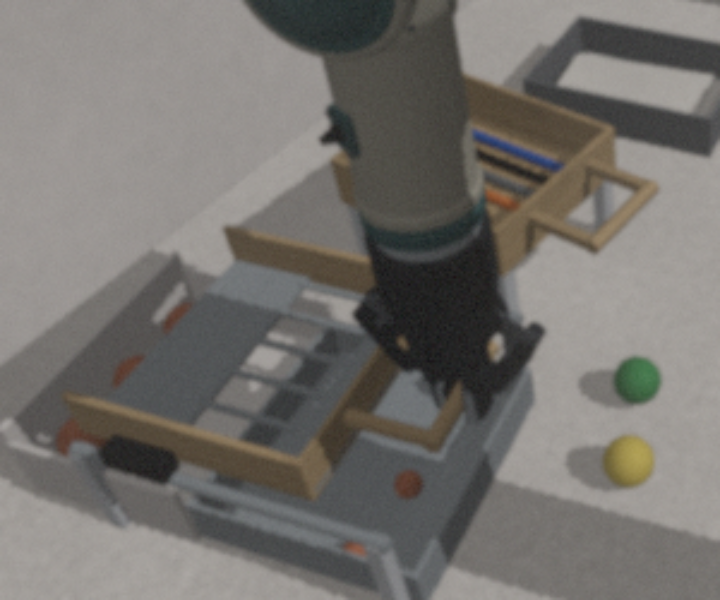

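Flat again. Opening moderately, waiting, then straight up.

```bash
python3 -m jog '[130,0,0,0,0,0,0, 120,0,0,0,0,0,0, 120,0,0,0,0,0,0, 120,0,0,0,0,0,0, 120,0,-2,0,0,0,0, 120,0,-5,0,0,0,0, 120,0,-9,0,0,0,0, 120,0,-13,0,0,0,0, 120,0,-17,-3,0,0,0, 120,0,-17,-8,0,0,0, 120,0,-17,-8,0,0,0, 120,0,-17,-8,0,0,0]'; python3 - <<'E'
from h import *
p,R,s=tool(); print(p,s["width"],s["contact_force"],s["clock"])
im=get_image("side"); cv2.imwrite("pics/s11.png",cv2.resize(im["color"][100:350,50:350],None,fx=2.4,fy=2.4))
im=get_image("scene"); cv2.imwrite("pics/c11.png",cv2.resize(im["color"][200:400,330:530],None,fx=3,fy=3))
im=get_image("wrist"); cv2.imwrite("pics/w11.png",im["color"])
E
```

```text
clock: 12.6
position: [0.5166, 0.2362, 0.2441]
ee_rot: [0.542, -0.541, 0.454, -0.455]
contact_force: [0.3, 0.1, -0.4]
width: 0.0455
[0.51663564 0.23616294 0.24409522] 0.04551936023278704 [ 0.31275701  0.08167794 -0.35274603] 12.6
```

View pics/s11.png

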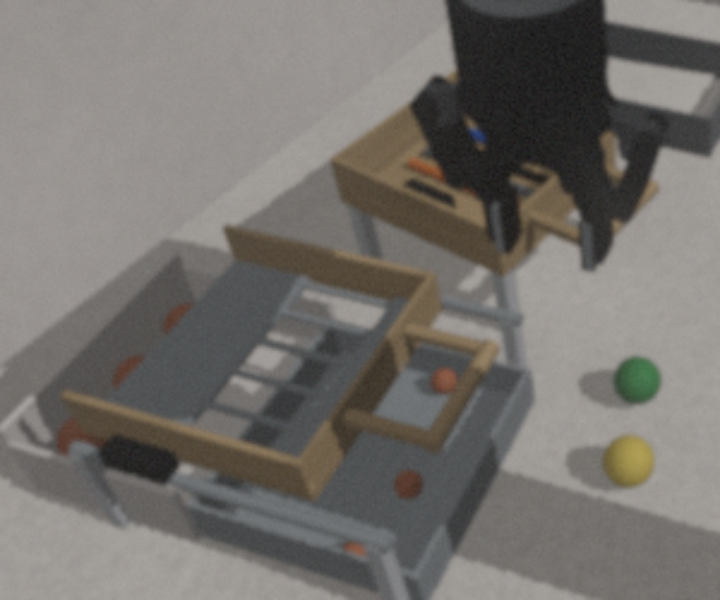

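View pics/c11.png

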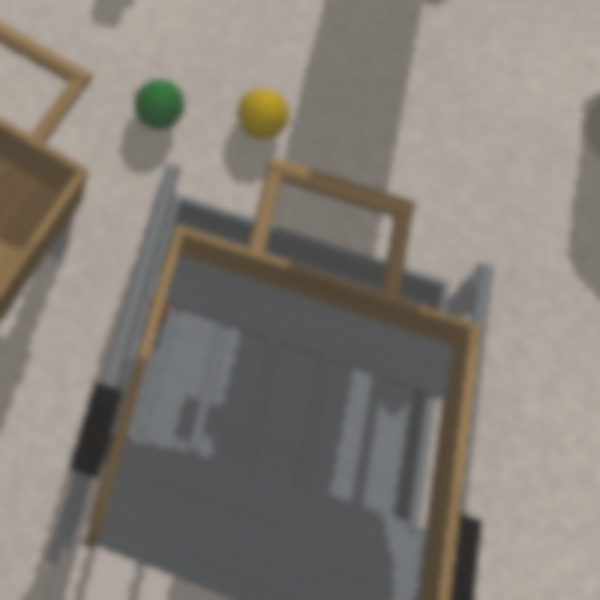

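View pics/w11.png

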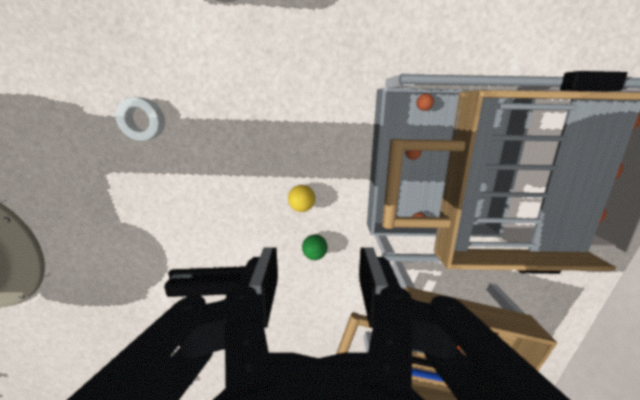

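```bash
python3 - <<'E'
from h import *
b=get_image("side")
yaw=np.radians(10);ex=np.array([np.cos(yaw),np.sin(yaw),0]);ey=np.array([-ex[1],ex[0],0]);O=np.array([.562,.2441,0])+.195*ex
for u,v,z in((180,318,.025),(128,372,.025),(80,435,.025),(444,380,.015),(407,484,.015),(355,547,.015)):
    u=50+u/2.4;v=100+v/2.4
    d=b["R"].T@np.linalg.inv(b["mtx"])@[u,v,1]; o=-b["R"].T@b["t"]; X=o+d*(z-o[2])/d[2]; print(round((X-O)@ex,3),round((X-O)@ey,3))
a=get_image("scene"); fa=lambda u,v:(330+u/3,200+v/3); fb=lambda u,v:(50+u/2.4,100+v/2.4)
for p,q in(((278,168),(488,350)),((405,208),(437,440)),((182,235),(434,278)),((474,328),(308,470))): print(tri(P(a),fa(*p),P(b),fb(*q)).round(3))
from rig import sign_off
print(sign_off())
E
```

```text
0.157 -0.073
0.159 -0.008
0.152 0.058
-0.092 -0.084
-0.111 0.018
-0.1 0.077
[0.599 0.209 0.121]
[0.585 0.291 0.12 ]
[0.675 0.172 0.126]
[0.643 0.35  0.123]
the job is handed in; nothing more can be done
None
```

I sifted the pebbles, tipped the large ones into the planter, lowered the riddle flat and let go. I handed in at about 12.8 s; no verdict is reported.

- **Failed grasp:** The first close shut on nothing, with no contact force. The wrist picture showed the pad tips about 29 mm short of the nominal TCP, just above the bar. I went about 28 mm lower and the bar was gripped, with an opening of 12.7 mm.
- **Sifting:** I slid to the + stop, quickly to the − stop, then shook once more. The wrist view then showed all three small pebbles in the tray and the three large ones on the flat riddle.
- **Tipping:** I raised the handle to a planned 55° at the + stop. The large pebbles had already rolled off at about 30°, sooner than the 45° in the description. The riddle was empty afterwards.
- **Last checks:**
  - **Small pebbles:** they lie in the tray at x −0.09 to −0.11 m and y −0.084 to 0.077 m in the stand frame.
  - **Large pebbles:** they are in the planter against the far wall. The rays gave x of about 0.155 m, though with the wall at 0.165 m and a 20 mm radius the centres should be nearer 0.145 m. They were partly hidden by the chute, and I assumed their height (25 mm) rather than measuring it.
  - **Riddle and hand:** the handle bar is level at 0.120 to 0.121 m, so the riddle is flat. The hand is clear, with contact force near zero.

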